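Lay both cartons down in the tray

ROBOT

A 6-joint arm with a two-finger parallel gripper is mounted at the origin on a cart in front of the work surface, level with it; the furniture and walls round the work are solid. World frame = base frame: x ahead of the robot, y to its left, z up, the work surface at z = 0. Lengths are in m, angles in rad, forces in N, time in s.
With the tool pointing down it reaches from about 0.375 to 0.975 m from the base axis. Payload 3.8 kg.
Tool frame: the origin (TCP) lies where the fingers leave the gripper's body, on its centre line; the fingertips stand 73 mm ahead of it and the grasp point (between the pads) lies 54 mm ahead of it; z points along the fingers, y is the line along which they close (so a half turn about z gives the same grasp; the last joint's range is limited). The gripper opens to 85 mm and grips with 20 to 120 N. Pads are 22 mm wide; open, the fingers measure 114 mm over their backs; the gripper's body (76 mm by 85 mm) begins 54 mm behind the grasp point. The pads swing forward as they close: fully open they stand 13 mm farther back than shut.
Start: joints at [-1.257, 0.264, 1.604, -0, 1.274, -0.037], TCP at [0.232, -0.634, 0.304] pointing down, gripper open.
Joint ranges: [-2.63, 2.63], [-0.94, 2.18], [0.31, 2.57], [-1.31, 4.45], [0, 2.66], [-2.55, 2.55]. Speed limits (rad/s): [2.57, 2.57, 3.14, 3.14, 3.14, 3.14].

INTERFACE

Orientations are given as a rotation vector (axis times angle).
In Python, from workcell import read_state, viewer, bot gives the robot as it stands.
- The arm moves only by the tool jog_arm, never from a script. Its argument "increments" is a list that holds one entry, the list of rows, each a list of 7 numbers: the shift along the tool's x, y, z in units of 30 mm (1.0 is 30 mm), then the turn, a rotation vector about the tool's x, y, z in units of 6 degrees (1.0 is 6 degrees), then the opening, from -1 (shut) to 1 (fully open). A call has exactly 5 rows; each row shifts and turns the commanded pose from where the row before left it, along the tool's axes as they then stand; what a row does not reach is not made up. A row lasts 1/12 s, in which the tool goes at most 41.7 mm and 7.16 degrees, less where a joint would pass 70% of its speed; a pose out of reach is approached as far as the arm can. A call is refused whole if a number of a shift passes 1 or a number of a turn 1, either way. A call with a gripper value outside its range is refused whole. The fingers move at their own pace and stop on an object; "force" is the grip in N (left out, the last holds). Time passes only in rows, so rows that do not move let the fingers close, or fill a call up. It gives the time, the measured TCP pose, the force, the opening and the grip force at its end, in the units of the state.
- read_state(): the state, without advancing time (a new reading comes with each control period).
- viewer.read_camera(name): name is "scene" or "top" or "wrist"; returns (picture, depth): 480x640x3 uint8, blue, green, red; 480x640 float32, m along the optical axis (not along the pixel's ray), 0 where there is no reading.
- viewer.camera_params(name): a dict with "fx", "fy", "cx", "cy" (pixels), "k1" (the pictures are not rectified: a ray, as slopes to the right and down, at radius r is drawn at 1 + k1 r^2 times it, then the intrinsics apply), "R" (3x3) and "t" (3): a world point X has camera coordinates R X + t; the wrist camera has in their place "hand_eye" (4x4, takes a point from camera to tool coordinates, whose origin is the TCP and whose axes are the flange's). Camera axes: x right, y down, z forward; pixel columns grow to the right and rows downward; lengths in m; the calibration is good to about 2 mm. A picture is of the moment at which its call begins: read the wrist's pose just before it. camera_params takes no time and is no camera call.
- bot.finish_job(): hands the job in; it is judged then, once.
The state is a dict: "time": time; "q": joint angles; "joint_vel": joint speeds; "joint_torque": joint torques, N m; "tool_pos": TCP position; "tcp_rot": TCP orientation; "wrist_force": force on the tool from outside, world axes, zero at the start; "torque": the same for the moment, N m; "width": opening from 0.0 (shut) to 1.0 (fully open); "grip_force": force on a finger pad.
Only numpy, scipy, OpenCV 4.12 (cv2) and the standard library are available. Lean on these libraries where they do the work, as an engineer would, in place of code of your own. Each camera call takes 0.05 s, during which the arm holds its last target. There are 200 camera calls.

TASK

The serving tray is to go onto a low shelf, so nothing on it may stand upright: tip over each of the two standing cartons so that it comes to lie flat on its broad side on the floor of its own compartment, not propped on the rim or the middle wall. Only push them, lightly, with the fingertips; do not grip or lift them, and leave the shaker, the tin, the mug and the jar where they stand.

Things in the scene. Friction and masses are not known exactly. Their poses are not given: they have to be found in the camera images.
- tray: dark wooden tray, fixed, 238 (its x) x 247 mm (its y; steel handles 26 mm farther at both y ends), rim 18 mm high, floor 6 mm thick. Origin: underside centre. A wall along y, 6 mm thick, rim-high, makes two compartments 110 x 235 mm inside, centred on x = -58 and +58 mm. A carton stands at the -y end of the nearer (-x) one and at the +y end of the farther one; which is where varies
- tall_carton: the taller upright carton, 70 (its x) x 40 (its y) x 150 mm (z), 0.2 kg, cardboard with blank paper on its broad faces. Origin: centre of its foot. Stands on the tray's floor, back face 5 to 12 mm from its compartment's end wall, broad faces square to the compartment within 0.05 rad. Pushed high on the back face (under 3 N) it tips over its front foot edge and falls by itself beyond 0.32 rad 
- tall_carton_middle (a point): centre of the taller carton, 75 mm above its foot when upright
- short_carton: the shorter upright carton, 70 (its x) x 40 (its y) x 125 mm (z), 0.2 kg, cardboard with blank paper on its broad faces. Origin: centre of its foot. Stands on the tray's floor, back face 5 to 12 mm from its compartment's end wall, broad faces square to the compartment within 0.05 rad. Pushed high on the back face (under 3 N) it tips over its front foot edge and falls by itself beyond 0.32 rad 
- short_carton_middle (a point): centre of the shorter carton, 62.5 mm above its foot when upright
- shaker: bystander: small round shaker with a ribbed lid, 43 mm across, 76 mm tall, standing just off a tray end. Origin: centre of its foot, z up
- tuna_tin: bystander: flat round tin, 86 mm across, 40 mm tall, standing just off the other tray end. Origin: centre of its foot, z up
- mug: bystander: mug with a handle, 86 x 120 mm, 101 mm tall, left of the tray. Origin: centre of its foot, z up
- spice_jar: bystander: slim round jar with a lid, 44 mm across, 105 mm tall, right of the tray. Origin: centre of its foot, z up

How it is judged:
At the end, for the whole second after the job is handed in: both cartons lie at rest (under 20 mm/s) on a broad face, within 0.05 rad of flat, middle 22 to 31 mm above the worktop (resting on the tray's floor, not on a rim), each within one compartment: middle 32 to 85 mm to one side of the tray's centre line, ends between the compartment's end walls (angle between tall_carton's own z axis and vertical between 1.52 and 1.62 rad and angle between tall_carton's own x axis and vertical between 1.52 and 1.62 rad and height (world z) of tall_carton_middle between 0.022 and 0.031 m and y of tall_carton_middle in the frame of tray between -0.043 and 0.043 m and (x of tall_carton_middle in the frame of tray between -0.085 and -0.032 m or x of tall_carton_middle in the frame of tray between 0.032 and 0.085 m) and linear speed of each of tall_carton, short_carton below 0.02 m/s and angle between short_carton's own z axis and vertical between 1.52 and 1.62 rad and angle between short_carton's own x axis and vertical between 1.52 and 1.62 rad and height (world z) of short_carton_middle between 0.022 and 0.031 m and y of short_carton_middle in the frame of tray between -0.0555 and 0.0555 m and (x of short_carton_middle in the frame of tray between -0.085 and -0.032 m or x of short_carton_middle in the frame of tray between 0.032 and 0.085 m)); the robot touches nothing.
It fails at once if a carton is lifted: its middle rises more than 25 mm above where it stood, or the centre of its foot more than 60 mm above the worktop (height (world z) of tall_carton_middle above 0.106 m or height (world z) of any of tall_carton, short_carton above 0.06 m or height (world z) of short_carton_middle above 0.0935 m).
It fails at once if a carton is gripped or pushed with more than 18 N (contact force between any of the fingers, the arm and tall_carton above 18 N or contact force between any of the fingers, the arm and short_carton above 18 N).
It fails at once if the shaker, tin, mug or jar is shifted more than 20 mm or tilted more than 0.3 rad (distance of any of shaker, tuna_tin, mug, spice_jar from where it was at the start of the episode above 0.02 m or angle between any of shaker, tuna_tin, mug, spice_jar's own z axis and vertical above 0.3 rad).
It also fails if it takes over 46 s, if anything falls off the work surface, if the arm or the gripper's body presses on something with over 40 N, if the wrist force passes 120 N, or if a joint passes its speed limit or range.

## Working session

There is one attempt and no reset: what is moved stays moved. The work goes in short steps, Python scripts to look and compute and a tool call to move; the robot and the scene stay as the last step left them, time stands still between calls to the robot, and variables do not carry over. Pictures are saved under pics/ and viewed, at most 10 in all, crops included, and the job is handed in when it is done.

Besides the shell and the picture viewer there is one more tool, called after "Call:" as name(argument=value, ...), one argument or row to a line, values as JSON. jog_arm: Moves the arm, as the interface text tells. Its arguments: {"type":"object","properties":{"increments":{"type":"array","items":{"type":"array","items":{"type":"array","items":{"type":"number"}}}},"force":{"type":"number"}},"required":["increments"]}

```bash
ls; mkdir -p pics; python3 - <<'E'
from workcell import read_state, viewer, bot
import cv2,numpy as np
print(read_state())
for n in ["scene","top"]:
    p,d=viewer.read_camera(n); cv2.imwrite(f"pics/{n}0.png",p); np.save(f"{n}d.npy",d); print(n,viewer.camera_params(n),(d>0).mean())
E
```

```text
pics
{'time': 0.0, 'q': array([-1.25689375e+00,  2.64770516e-01,  1.60537311e+00,  2.47127056e-05,
        1.27371540e+00, -3.68664882e-02]), 'joint_vel': array([-0.00043783, -0.00012443, -0.00165665, -0.00050994, -0.00084463,
        0.00038209]), 'joint_torque': array([ 9.04940157e-05, -5.15111232e+01, -3.67317080e+01,  2.26360144e-04,
        1.28757881e-02,  4.57308090e-06]), 'tool_pos': array([ 0.23179262, -0.63334506,  0.30255064]), 'tcp_rot': array([-3.09118762e+00, -5.47762934e-01,  4.54475122e-04]), 'wrist_force': array([ 0.75065546, -0.41229101,  0.27329906]), 'torque': array([-0.00728927,  0.03198037, -0.02015539]), 'grip_force': 0.0, 'width': 0.9990921427015758}
scene {'fx': 482.27885875461845, 'fy': 482.27885875461845, 'cx': 321.0501590574728, 'cy': 239.7300966690587, 'k1': -0.08972627579283099, 'R': array([[-0.64994002, -0.75997248,  0.00444943],
       [-0.56328442,  0.47778264, -0.67411751],
       [ 0.51018489, -0.44064224, -0.73861072]]), 't': array([0.30758384, 0.36501776, 0.90582139])} 0.9960026041666666
top {'fx': 485.23711397637487, 'fy': 485.23711397637487, 'cx': 318.42632930444495, 'cy': 243.4114745638432, 'k1': -0.12413435433438255, 'R': array([[ 3.92434088e-03, -9.99992273e-01,  2.29504999e-04],
       [-9.90431516e-01, -3.91848126e-03, -1.37949475e-01],
       [ 1.37949309e-01,  3.14051780e-04, -9.90439241e-01]]), 't': array([-0.03500694,  0.55194887,  1.23039508])} 0.960087890625
```

View pics/scene0.png

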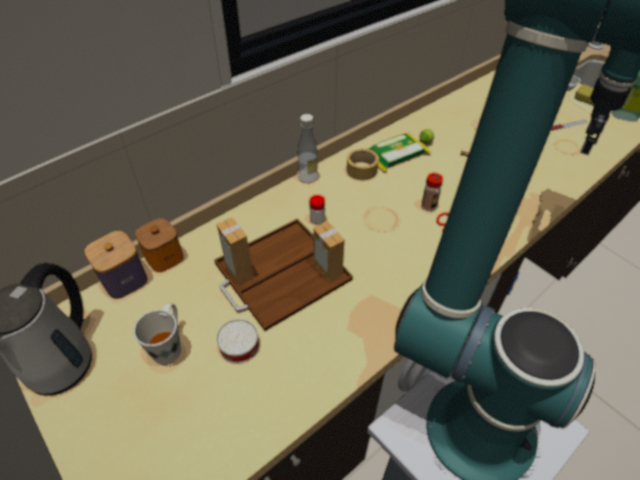

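View pics/top0.png

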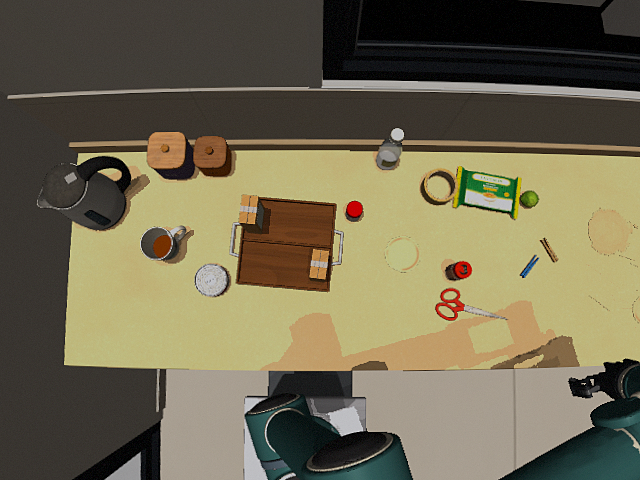

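Top view: cartons at about (249,209) (far compartment, +y end) and (319,262) (near compartment, −y end). The shaker is at (354,211), the tin at (212,280) and the tray at about (236..337, 196..291). Next I measure with depth.

```bash
cat > h.py <<'E'
import numpy as np,cv2
def cloud(d,c):
    K=np.array([[c["fx"],0,c["cx"]],[0,c["fy"],c["cy"]],[0,0,1]]);
    u,v=np.meshgrid(np.arange(640.),np.arange(480.))
    n=cv2.undistortPoints(np.stack([u,v],-1).reshape(-1,1,2),K,np.array([c["k1"],0,0,0,0])).reshape(480,640,2)
    P=np.dstack([n*d[...,None],d])
    return (P-c["t"])@np.array(c["R"])
E
python3 - <<'E'
from workcell import viewer
from h import *
c=viewer.camera_params("top"); d=np.load("topd.npy"); p=cv2.imread("pics/top0.png"); W=cloud(d,c); z=W[...,2]
print("table z",np.median(z[300:310,150:230]))
def rect(m,name):
    q=W[m&(d>0)]; r=cv2.minAreaRect(q[:,:2].astype(np.float32)); print(name,len(q),np.round(np.median(q,0),4),"z%",np.round(np.percentile(q[:,2],[5,95]),3),"rect",np.round(r[0],4),np.round(r[1],4),round(r[2],1), "x",np.round(np.percentile(q[:,0],[1,99]),3),"y",np.round(np.percentile(q[:,1],[1,99]),3))
def box(u0,u1,v0,v1):
    m=np.zeros(d.shape,bool); m[v0:v1,u0:u1]=1; return m
rect(box(232,272,185,240)&(z>.115),"far")
rect(box(300,335,240,290)&(z>.105),"near")
rect(box(340,370,195,225)&(z>.05),"shaker")
rect(box(190,233,258,305)&(z>.03),"tin")
rect(box(135,195,220,270)&(z>.03),"mug")
rect(box(440,475,255,285)&(z>.07),"jar")
hsv=cv2.cvtColor(p,cv2.COLOR_BGR2HSV)
m=(box(228,345,190,298)&(p.max(2)<125)&(p[...,2]>p[...,0]*1.2)&(z<.03))
m=cv2.morphologyEx(m.astype(np.uint8),cv2.MORPH_OPEN,np.ones((5,5)))>0
rect(m,"tray")
E
```

```text
table z 0.0015236577312698406
far 593 [0.6154 0.1338 0.1567] z% [0.126 0.161] rect [0.6186 0.1362] [0.0414 0.0716] 83.9 x [0.582 0.653] y [0.114 0.158]
near 493 [ 0.4888 -0.0344  0.1323] z% [0.128 0.136] rect [ 0.4897 -0.0339] [0.04   0.0707] 82.7 x [0.454 0.523] y [-0.056 -0.013]
shaker 235 [ 0.636  -0.1236  0.0771] z% [0.063 0.081] rect [ 0.6373 -0.124 ] [0.0409 0.0405] 89.1 x [0.618 0.657] y [-0.144 -0.104]
tin 848 [0.4548 0.2482 0.0387] z% [0.034 0.043] rect [0.4567 0.2483] [0.0839 0.0842] 75.0 x [0.416 0.496] y [0.209 0.289]
mug 1037 [0.5508 0.3861 0.0656] z% [0.031 0.102] rect [0.5436 0.3645] [0.0856 0.1088] 5.4 x [0.502 0.588] y [0.317 0.417]
jar 286 [ 0.4775 -0.3877  0.1057] z% [0.077 0.11 ] rect [ 0.4793 -0.3916] [0.0439 0.0422] 6.7 x [0.458 0.5  ] y [-0.413 -0.371]
tray 6851 [0.553  0.0507 0.0079] z% [0.003 0.02 ] rect [0.558  0.0522] [0.2477 0.2422] 85.3 x [0.436 0.67 ] y [-0.072  0.176]
```

Call:
jog_arm(
  increments=[
    [[0, 0, 0, 0, 0, 0.87, -1], [0, 0, 0, 0, 0, 0.87, -1], [0, 0, 0, 0, 0, 0.87, -1], [0, 0, 0, 0, 0, 0.87, -1], [0, 0, 0, 0, 0, 0.87, -1]],
  ],
  force=20,
)

```text
time: 0.52
tool_pos: [0.2318, -0.6336, 0.303]
tcp_rot: [-3.136, 0.171, 0.001]
wrist_force: [-0.2, 1.1, -0.1]
width: 0.299
grip_force: 0.0
```

Call:
jog_arm(
  increments=[
    [[0.32, -0.92, 0, 0, 0, 0, -1], [0.32, -0.92, 0, 0, 0, 0, -1], [0.32, -0.92, 0, 0, 0, 0, -1], [0.32, -0.92, 0, 0, 0, 0, -1], [0.32, -0.92, 0, 0, 0, 0, -1]],
  ],
)

```text
time: 0.93
tool_pos: [0.2943, -0.5002, 0.3031]
tcp_rot: [-3.136, 0.165, 0.001]
wrist_force: [0.8, -0.3, -0.8]
width: -0.003
grip_force: 0.0
```

Call:
jog_arm(
  increments=[
    [[0.32, -0.92, 0, 0, 0, 0, -1], [0.32, -0.92, 0, 0, 0, 0, -1], [0.32, -0.92, 0, 0, 0, 0, -1], [0.32, -0.92, 0, 0, 0, 0, -1], [0.32, -0.92, 0, 0, 0, 0, -1]],
  ],
)

```text
time: 1.35
tool_pos: [0.3564, -0.3679, 0.3034]
tcp_rot: [-3.137, 0.165, 0.001]
wrist_force: [1.0, -1.1, 0.1]
width: -0.001
grip_force: 0.0
```

Call:
jog_arm(
  increments=[
    [[0.32, -0.92, 0, 0, 0, 0, -1], [0.32, -0.92, 0, 0, 0, 0, -1], [0.32, -0.92, 0, 0, 0, 0, -1], [0.32, -0.92, 0, 0, 0, 0, -1], [0.32, -0.92, 0, 0, 0, 0, -1]],
  ],
)

```text
time: 1.77
tool_pos: [0.4185, -0.2357, 0.3035]
tcp_rot: [-3.137, 0.165, 0.001]
wrist_force: [-0.2, -0.7, 0.0]
width: -0.005
grip_force: 0.0
```

Call:
jog_arm(
  increments=[
    [[0.32, -0.92, 0, 0, 0, 0, -1], [0.32, -0.92, 0, 0, 0, 0, -1], [0.32, -0.92, 0, 0, 0, 0, -1], [0.32, -0.92, 0, 0, 0, 0, -1], [0.32, -0.92, 0, 0, 0, 0, -1]],
  ],
)

```text
time: 2.18
tool_pos: [0.4807, -0.1035, 0.3035]
tcp_rot: [-3.137, 0.164, 0.001]
wrist_force: [0.2, -0.0, 0.0]
width: 0.003
grip_force: 0.0
```

```bash
python3 - <<'E'
from workcell import viewer,read_state
from h import *
print(read_state()["tool_pos"])
p,d=viewer.read_camera("wrist"); cv2.imwrite("pics/w1.png",p)
p,d=viewer.read_camera("scene"); W=cloud(d,viewer.camera_params("scene"))
cv2.imwrite("pics/s1.png",p[150:360,180:420].repeat(2,0).repeat(2,1))
E
```

```text
[ 0.48065662 -0.10348933  0.30349311]
```

View pics/s1.png

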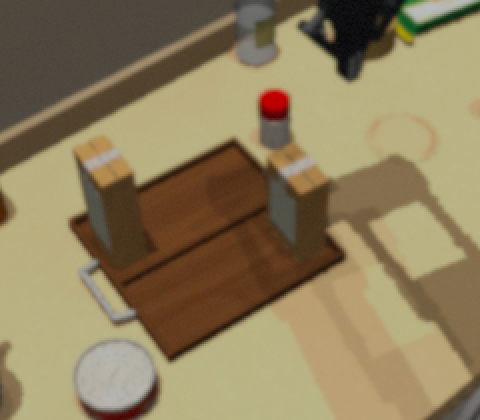

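View pics/w1.png

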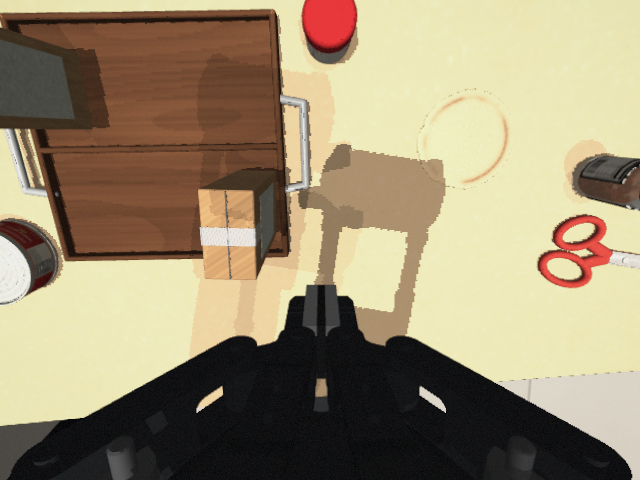

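Wrist view: the shut fingers are at (320,300), clear behind the near carton's top at (228,232). I go down beside its back face.

Call:
jog_arm(
  increments=[
    [[0.04, 0, 0.81, 0, 0, 0, -1], [0.04, 0, 0.81, 0, 0, 0, -1], [0.04, 0, 0.81, 0, 0, 0, -1], [0.04, 0, 0.81, 0, 0, 0, -1], [0.04, 0, 0.81, 0, 0, 0, -1]],
  ],
)

```text
time: 2.7
tool_pos: [0.486, -0.1061, 0.1811]
tcp_rot: [3.137, -0.165, -0.001]
wrist_force: [-0.7, 0.4, 0.5]
width: -0.001
grip_force: 0.0
```

Call:
jog_arm(
  increments=[
    [[0, -0.15, 0, 0, 0, 0, -1], [0, -0.15, 0, 0, 0, 0, -1], [0, -0.15, 0, 0, 0, 0, -1], [0, -0.15, 0, 0, 0, 0, -1], [0, -0.15, 0, 0, 0, 0, -1]],
  ],
)

```text
time: 3.12
tool_pos: [0.4902, -0.083, 0.1844]
tcp_rot: [3.137, -0.164, 0.005]
wrist_force: [-0.3, -0.6, 0.4]
width: 0.001
grip_force: 0.0
```

Call:
jog_arm(
  increments=[
    [[0, -0.15, 0, 0, 0, 0, -1], [0, -0.15, 0, 0, 0, 0, -1], [0, -0.15, 0, 0, 0, 0, -1], [0, -0.15, 0, 0, 0, 0, -1], [0, -0.15, 0, 0, 0, 0, -1]],
  ],
)

```text
time: 3.53
tool_pos: [0.4914, -0.0604, 0.1825]
tcp_rot: [3.137, -0.164, 0.0]
wrist_force: [-0.4, -0.6, 0.2]
width: 0.001
grip_force: 0.1
```

```bash
python3 - <<'E'
from workcell import viewer,read_state
from h import *
print(read_state()["tool_pos"])
p,d=viewer.read_camera("top");cv2.imwrite("pics/t2.png",p[150:330,180:400].repeat(3,0).repeat(3,1))
E
```

```text
[ 0.49137816 -0.06038309  0.18254481]
```

View pics/t2.png

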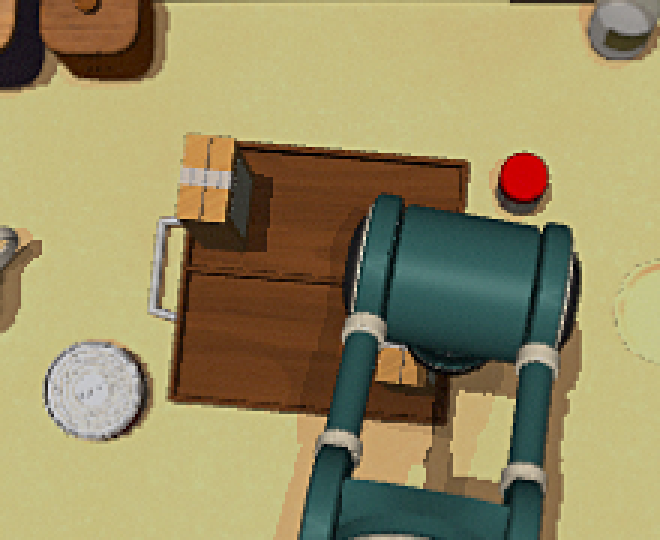

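The arm hides most of it, but the near carton is still standing, its top at about (400,365) in the crop. The contact force is tiny, so I keep pushing.

Call:
jog_arm(
  increments=[
    [[0, -0.15, 0, 0, 0, 0, -1], [0, -0.15, 0, 0, 0, 0, -1], [0, -0.15, 0, 0, 0, 0, -1], [0, -0.15, 0, 0, 0, 0, -1], [0, -0.15, 0, 0, 0, 0, -1]],
  ],
)

```text
time: 4.0
tool_pos: [0.4936, -0.038, 0.1823]
tcp_rot: [-3.137, 0.165, 0.0]
wrist_force: [-0.2, 0.3, 0.6]
width: -0.002
grip_force: 0.0
```

Call:
jog_arm(
  increments=[
    [[0, -0.15, 0, 0, 0, 0, -1], [0, -0.15, 0, 0, 0, 0, -1], [0, -0.15, 0, 0, 0, 0, -1], [0, -0.15, 0, 0, 0, 0, -1], [0, -0.15, 0, 0, 0, 0, -1]],
  ],
)

```text
time: 4.42
tool_pos: [0.496, -0.0156, 0.1824]
tcp_rot: [-3.137, 0.164, 0.0]
wrist_force: [1.1, -0.1, 0.7]
width: -0.005
grip_force: 0.0
```

```bash
python3 - <<'E'
from workcell import viewer,read_state
from h import *
print(read_state()["tool_pos"])
p,d=viewer.read_camera("scene");cv2.imwrite("pics/s3.png",p[150:360,180:420].repeat(2,0).repeat(2,1))
E
```

```text
[ 0.4960196  -0.01563809  0.18237063]
```

View pics/s3.png

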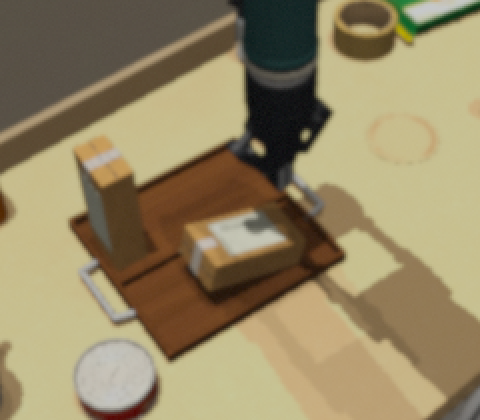

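The near carton has gone over and lies at about (240,245) in the crop. I rise and move behind the far carton.

Call:
jog_arm(
  increments=[
    [[0, 0, -0.85, 0, 0, 0, -1], [0, 0, -0.85, 0, 0, 0, -1], [0, 0, -0.85, 0, 0, 0, -1], [0, 0, -0.85, 0, 0, 0, -1], [0, 0, -0.85, 0, 0, 0, -1]],
  ],
)

```text
time: 4.88
tool_pos: [0.4958, -0.016, 0.3111]
tcp_rot: [3.137, -0.164, -0.0]
wrist_force: [0.7, -0.5, -0.7]
width: 0.001
grip_force: 0.0
```

Call:
jog_arm(
  increments=[
    [[0.35, -0.79, 0, 0, 0, 0, -1], [0.35, -0.79, 0, 0, 0, 0, -1], [0.35, -0.79, 0, 0, 0, 0, -1], [0.35, -0.79, 0, 0, 0, 0, -1], [0.35, -0.79, 0, 0, 0, 0, -1]],
  ],
)

```text
time: 5.3
tool_pos: [0.5611, 0.0974, 0.31]
tcp_rot: [3.137, -0.165, 0.0]
wrist_force: [0.4, -0.6, -0.4]
width: 0.0
grip_force: 0.0
```

Call:
jog_arm(
  increments=[
    [[0.35, -0.79, 0, 0, 0, 0, -1], [0.35, -0.79, 0, 0, 0, 0, -1], [0.35, -0.79, 0, 0, 0, 0, -1], [0.35, -0.79, 0, 0, 0, 0, -1], [0.35, -0.79, 0, 0, 0, 0, -1]],
  ],
)

```text
time: 5.72
tool_pos: [0.6256, 0.2099, 0.3096]
tcp_rot: [3.137, -0.164, -0.0]
wrist_force: [0.7, 0.9, -0.5]
width: 0.004
grip_force: 0.0
```

```bash
python3 - <<'E'
from workcell import viewer,read_state
from h import *
s=read_state();print(s["tool_pos"],s["tcp_rot"])
p,d=viewer.read_camera("top");cv2.imwrite("pics/t4.png",p[150:330,180:400].repeat(3,0).repeat(3,1))
W=cloud(d,viewer.camera_params("top")); 
m=np.zeros(d.shape,bool); m[235:295,230:345]=1
m&=(W[...,2]>.038)&(W[...,2]<.07)&(W[...,0]<.56)
n,l,st,_=cv2.connectedComponentsWithStats(m.astype(np.uint8)); k=1+st[1:,4].argmax(); q=W[l==k]
print(len(q),cv2.minAreaRect(q[:,:2].astype(np.float32)),np.percentile(q[:,2],[5,50,95]))
A=np.c_[q[:,:2],np.ones(len(q))]; print(np.linalg.lstsq(A,q[:,2],rcond=None)[0])
E
```

```text
[0.62562578 0.20989263 0.30961662] [ 3.13706085e+00 -1.64269110e-01 -4.79653938e-04]
1313 ((0.5005391836166382, 0.0518205389380455), (0.12515626847743988, 0.07043982297182083), 82.49491119384766) [0.04322095 0.04748674 0.05176011]
[0.00204216 0.00014683 0.04645118]
```

View pics/t4.png

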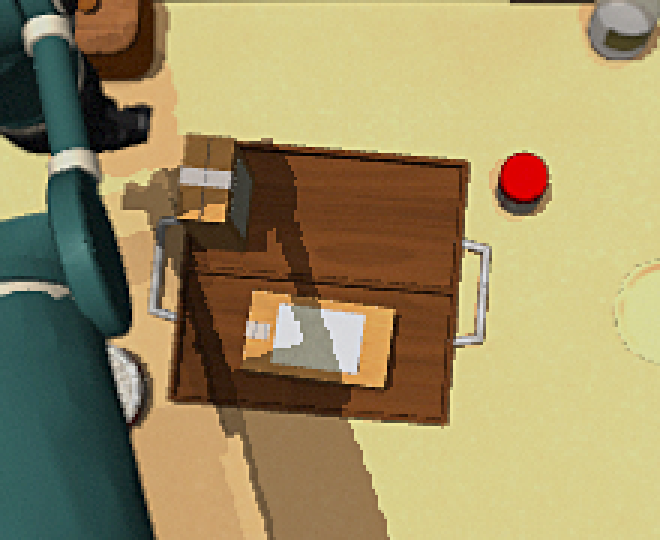

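The near carton is flat: top at 0.047 m, level, inside its compartment. The fingers at about (140,125) in the crop are clear behind the far carton. I descend and push toward −y.

Call:
jog_arm(
  increments=[
    [[0, 0, 0.72, 0, 0, 0, -1], [0, 0, 0.72, 0, 0, 0, -1], [0, 0, 0.72, 0, 0, 0, -1], [0, 0, 0.72, 0, 0, 0, -1], [0, 0, 0.72, 0, 0, 0, -1]],
  ],
)

```text
time: 6.18
tool_pos: [0.625, 0.2086, 0.2008]
tcp_rot: [3.137, -0.164, -0.0]
wrist_force: [0.3, -0.1, -0.4]
width: 0.0
grip_force: 0.0
```

Call:
jog_arm(
  increments=[
    [[0, 0.2, 0, 0, 0, 0, -1], [0, 0.2, 0, 0, 0, 0, -1], [0, 0.2, 0, 0, 0, 0, -1], [0, 0.15, 0, 0, 0, 0, -1], [0, 0.15, 0, 0, 0, 0, -1]],
  ],
)

```text
time: 6.6
tool_pos: [0.6234, 0.1812, 0.2042]
tcp_rot: [-3.136, 0.165, -0.005]
wrist_force: [-0.3, 0.7, 0.2]
width: -0.003
grip_force: 0.0
```

Call:
jog_arm(
  increments=[
    [[0, 0.15, 0, 0, 0, 0, -1], [0, 0.15, 0, 0, 0, 0, -1], [0, 0.15, 0, 0, 0, 0, -1], [0, 0.15, 0, 0, 0, 0, -1], [0, 0.15, 0, 0, 0, 0, -1]],
  ],
)

```text
time: 7.02
tool_pos: [0.62, 0.1591, 0.2021]
tcp_rot: [-3.137, 0.164, -0.001]
wrist_force: [0.1, 0.1, -0.1]
width: 0.001
grip_force: 0.2
```

Call:
jog_arm(
  increments=[
    [[0, 0.15, 0, 0, 0, 0, -1], [0, 0.15, 0, 0, 0, 0, -1], [0, 0.15, 0, 0, 0, 0, -1], [0, 0.15, 0, 0, 0, 0, -1], [0, 0.15, 0, 0, 0, 0, -1]],
  ],
)

```text
time: 7.43
tool_pos: [0.6175, 0.1365, 0.2017]
tcp_rot: [3.137, -0.164, -0.0]
wrist_force: [0.0, 0.4, 0.8]
width: 0.0
grip_force: 0.0
```

Call:
jog_arm(
  increments=[
    [[0, 0.15, 0, 0, 0, 0, -1], [0, 0.15, 0, 0, 0, 0, -1], [0, 0.15, 0, 0, 0, 0, -1], [0, 0.15, 0, 0, 0, 0, -1], [0, 0.15, 0, 0, 0, 0, -1]],
  ],
)

```text
time: 7.85
tool_pos: [0.6153, 0.1141, 0.2019]
tcp_rot: [3.137, -0.165, -0.0]
wrist_force: [-0.7, -0.3, 0.3]
width: -0.001
grip_force: 0.0
```

```bash
python3 - <<'E'
from workcell import viewer,read_state
from h import *
p,d=viewer.read_camera("scene");cv2.imwrite("pics/s5.png",p[150:360,180:420].repeat(2,0).repeat(2,1))
E
```

```text
(no output)
```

View pics/s5.png

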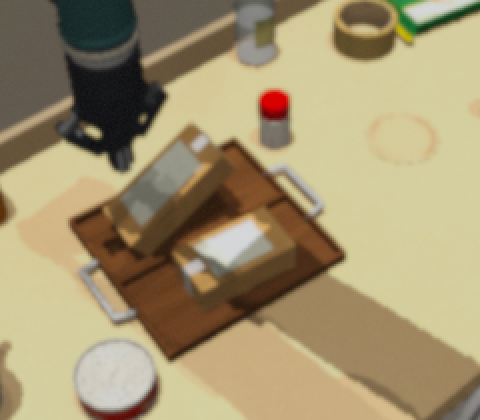

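The far carton is in mid-fall, at about (170,185) in the crop. I let it land, retract upward and measure.

Call:
jog_arm(
  increments=[
    [[0, 0, -0.8, 0, 0, 0, -1], [0, 0, -0.8, 0, 0, 0, -1], [0, 0, -0.8, 0, 0, 0, -1], [0, 0, -0.8, 0, 0, 0, -1], [0, 0, -0.8, 0, 0, 0, -1]],
  ],
)

```text
time: 8.32
tool_pos: [0.6152, 0.1145, 0.323]
tcp_rot: [-3.137, 0.164, 0.0]
wrist_force: [0.2, -0.0, 0.2]
width: -0.002
grip_force: 0.0
```

Call:
jog_arm(
  increments=[
    [[0, -1, 0, 0, 0, 0, -1], [0, -1, 0, 0, 0, 0, -1], [0, -1, 0, 0, 0, 0, -1], [0, -1, 0, 0, 0, 0, -1], [0, -1, 0, 0, 0, 0, -1]],
  ],
)

```text
time: 8.73
tool_pos: [0.631, 0.265, 0.322]
tcp_rot: [-3.137, 0.165, -0.0]
wrist_force: [0.3, -0.3, -0.0]
width: 0.001
grip_force: 0.0
```

Call:
jog_arm(
  increments=[
    [[0, 0, 0, 0, 0, 0, -1], [0, 0, 0, 0, 0, 0, -1], [0, 0, 0, 0, 0, 0, -1], [0, 0, 0, 0, 0, 0, -1], [0, 0, 0, 0, 0, 0, -1]],
  ],
)

```text
time: 9.15
tool_pos: [0.6311, 0.2625, 0.322]
tcp_rot: [3.137, -0.167, 0.0]
wrist_force: [-0.5, -0.7, 0.6]
width: 0.003
grip_force: 0.0
```

```bash
python3 - <<'E'
from workcell import viewer,read_state
from h import *
p,d=viewer.read_camera("top");cv2.imwrite("pics/t6.png",p[150:330,180:400].repeat(3,0).repeat(3,1))
W=cloud(d,viewer.camera_params("top")); 
m=np.zeros(d.shape,bool); m[190:295,230:345]=1
m&=(W[...,2]>.038)&(W[...,2]<.07)
n,l,st,_=cv2.connectedComponentsWithStats(m.astype(np.uint8))
yaw=np.radians(-4.7);c=np.array([.556,.052]);R=np.array([[np.cos(yaw),np.sin(yaw)],[-np.sin(yaw),np.cos(yaw)]])
for k in range(1,n):
    if st[k,4]<200: continue
    q=W[l==k]; r=cv2.minAreaRect(q[:,:2].astype(np.float32))
    A=np.c_[q[:,:2],np.ones(len(q))]; print(len(q),r,"tray xy",R@(np.array(r[0])-c),np.median(q[:,2]),"slope",np.linalg.lstsq(A,q[:,2],rcond=None)[0][:2])
E
```

```text
1532 ((0.6085008382797241, 0.03971031680703163), (0.1503516584634781, 0.07137002050876617), 84.07037353515625) tray xy [ 0.0533313  -0.00794652] 0.0474139435016067 slope [ 0.00981539 -0.00174214]
1308 ((0.5007362365722656, 0.05186321213841438), (0.1258161962032318, 0.07065459340810776), 82.47732543945312) tray xy [-0.05506672 -0.00466456] 0.0473756159523038 slope [0.00090577 0.00019583]
```

View pics/t6.png

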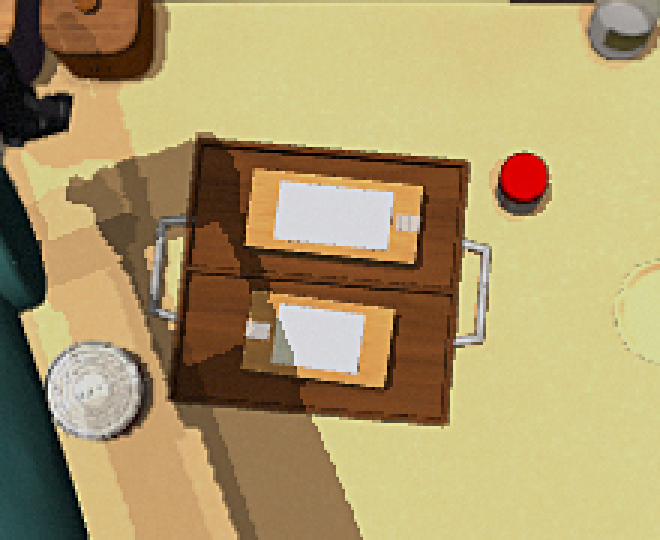

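Both cartons lie flat, each inside its own compartment, at about (335,215) and (320,338) in the crop. The arm is clear.

```bash
python3 -c "
from workcell import bot
print(bot.finish_job())"
```

```text
the job is handed in; nothing more can be done
None
```

Both cartons were tipped with light fingertip pushes and measured flat on the floor of their own compartments, nothing else was touched, and the job was handed in at about 9 s; no verdict was returned.

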